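Eject the chopper's blade insert and trap it on the chute

ROBOT

A 7-joint arm with a two-finger parallel gripper is mounted at the origin on the work surface. World frame = base frame: x ahead of the robot, y to its left, z up, the work surface at z = 0. Lengths are in m, angles in rad, forces in N, time in s.
With the tool pointing down it reaches from about 0.425 to 0.875 m from the base axis. Payload 8.4 kg.
Tool frame: the origin (TCP) lies at the very end of the fingers, on their centre line; the grasp point (between the pads) lies 19 mm behind it; z points along the fingers, x is the direction in which the jaws open and shut, and the axes are right-handed (so a half turn about z gives the same grasp; the last joint's range is limited). The gripper opens to 85 mm and grips with 20 to 120 N. Pads are 22 mm wide; open, the fingers measure 114 mm over their backs; the gripper's body (76 mm by 85 mm) begins 54 mm behind the grasp point. The pads swing forward as they close: fully open they stand 13 mm farther back than shut.
Start: joints at [1.23, 0.333, 0.04, 1.465, -0.013, 1.343, -0.059], TCP at [0.156, -0.631, 0.231] pointing down, gripper open.
Joint ranges: [-2.58, 2.58], [-0.38, 2.09], [-1.3, 1.39], [0.25, 2.4], [-1.5, 4.64], [0.08, 2.09], [-2.65, 2.65]. Speed limits (rad/s): [2.22, 2.22, 2.79, 2.79, 3.14, 3.14, 3.14].

INTERFACE

Orientations are given as a unit quaternion [w, x, y, z].
In Python, from cell import arm, optics, job_done gives the robot as it stands. The module is installed in compiled form; this text tells all that it offers.
- The arm moves only by the tool send_rows, never from a script. Its argument "commands" is a list of rows, each a list of 3 entries, a list of its own where there are three numbers: the shift along the tool's x, y, z in cm, then the turn, a rotation vector about the tool's x, y, z in rad, then the opening, from 0 (shut) to 1 (fully open). In form: [[[tx, ty, tz], [wx, wy, wz], fingers], ...]. A call has exactly 5 rows; each row shifts and turns the commanded pose from where the row before left it, along the tool's axes as they then stand; what a row does not reach is not made up. A row lasts 1/8 s, in which the tool goes at most 62.5 mm and 10.7 degrees, less where a joint would pass 70% of its speed; a pose out of reach is approached as far as the arm can. A call with a gripper value outside its range is refused whole. The fingers move at their own pace and stop on an object; the grip force is fixed at half the most. Time passes only in rows, so rows that do not move let the fingers close, or fill a call up. It gives the time, the measured TCP pose, the force and the opening at its end, in the units of the state.
- arm.sense(): the state, without advancing time (a new reading comes with each control period).
- optics.grab_frame(name): name is "scene" or "side" or "wrist"; returns (picture, depth): 480x640x3 uint8, blue, green, red; 480x640 float32, m along the optical axis (not along the pixel's ray), 0 where there is no reading.
- optics.get_calibration(name): a dict with "fx", "fy", "cx", "cy" (pixels), "dist" ([k1, k2, p1, p2, k3] as OpenCV has them; the pictures are not rectified), "pose" (4x4, takes a point from camera to world coordinates); the wrist camera has in their place "T_tool_cam" (4x4, takes a point from camera to tool coordinates, whose origin is the TCP and whose axes are the tool frame's). Camera axes: x right, y down, z forward; pixel columns grow to the right and rows downward; lengths in m; the calibration is good to about 2 mm. A picture is of the moment at which its call begins: read the wrist's pose just before it. get_calibration takes no time and is no camera call.
- job_done(): hands the job in, once; it reports no verdict.
Trained networks look in the newest picture that a camera, given by its name, has taken for a name from the list of things; names that differ only in an ending like _2 or _b are one class to them, and where a whole thing is asked for, a point or a joint stands for the part that bears it (a point fixed in the world has none). Each returns a list of dicts, best first, with "score" (0 to 1); they miss things now and then, are a little off and sometimes report something else, mostly with a low value. They report only what shows in the picture. A call takes as long as a camera call. They do not tell look-alikes from the thing itself.
- optics.cut_out(camera, name): "pixels" (480x640 bool, what is visible of it) and "box" ([centre column, centre row, width, height] in pixels, round what is visible of it).
- optics.spot_point(camera, name): "at" ([column, row] in pixels: a listed point, or the origin of a listed thing).
The state is a dict: "clock": time; "qpos": joint angles; "qd": joint speeds; "tau": joint torques, N m; "position": TCP position; "eef_rot": TCP orientation; "wrist_force": force on the tool from outside, world axes, zero at the start; "torque": the same for the moment, N m; "opening": opening from 0.0 (shut) to 1.0 (fully open).
Only numpy, scipy, OpenCV 4.12 (cv2) and the standard library are available. Lean on these libraries where they do the work, as an engineer would, in place of code of your own. Each camera call takes 0.05 s, during which the arm holds its last target.

TASK

Press the orange eject key of the white chopper dock so that the green blade insert pops out of its pocket, and with the other finger trap the insert on the steel chute, clear of the pocket, before it slides off the lower end. Do not lift or carry the insert, and leave the ramekin, pepper mill and spoon around the dock where they are. Finish while still holding the insert on the chute against that finger: without a finger below it, it slides away.

Things in the scene. Friction and masses are not known exactly. Their poses are not given: they have to be found in the camera images.
- dock: White fixed wedge dock, 171 mm long (x), 70 mm wide (y), plus the key housing on its +y side. Origin under the middle of its base; z up; -x is its low, open front. A 60 mm wide slippery steel chute slopes down to -x at 25 degrees between two rails, 5 mm thick and 12 mm above the chute. The orange key stands beyond one rail at x = -44, y = +56 mm; the chute beside it is 33 mm above the worktop.
- chute (a point): Point on the chute's surface and centre line, at the pocket's front edge (33 mm to +x of the dock's origin, 69 mm above the worktop). x points up the slope, y across it to the key side, z square to the surface. The chute runs from x = 0 down to its open end at x = -130 mm, the pocket, 6 mm deep, from x = 0 to 52 mm. The key's middle is beside x = -85 mm.
- insert: Loose blade insert: green plastic frame with steel blade grid, 48 mm along the slope, 56 mm across, 34 mm high (square to the slope), about 120 g; origin at its centre, z stays vertical while it lies flat on the slope. It starts in the pocket, its centre 24 mm up-slope of point chute. Raised over the pocket's edge, it slides down the chute by itself in under a second.
- eject_key (a joint): Spring key that raises the lifter under the insert: 0 up, 0.010 m fully down, straight down. It needs 2 N to start and about 6 N fully down, and springs back. The insert pops free at about 0.007 m.
- key_top (a point): Middle of the top of the orange key cap, which measures 40 mm (along the chute) by 34 mm (across); 55 mm above the worktop when up, 45 mm when down. The cap moves with the joint.
- ramekin: small round white ribbed ramekin, 70 mm across, 45 mm tall, loose, standing beside the dock on the side away from the key; origin under its centre
- mill: wooden pepper mill, 52 mm across, 146 mm tall, loose, standing behind the key side of the dock; origin under its centre
- spoon: spoon 170 mm long lying loose on the key side of the dock, roughly parallel to the chute
Things that resemble listed ones, but are neither listed nor needed, are in the scene too. There is more than one size of the dock; the job needs the smallest.

How it is judged:
On the way:
1. the eject key is pressed while the insert still sits in its pocket (value of joint eject_key above 0.002 m and x of insert in the frame of chute above 0.005 m).
At the end, for the whole second after the job is handed in: The insert lies flat on the steel chute (within 0.15 rad, 6 mm in height), its centre 20 to 98 mm down-slope of the pocket's edge, at rest and touching a finger that holds it there (more than 0.05 N) (x of insert in the frame of chute between -0.098 and -0.02 m and z of insert in the frame of chute between 0.012 and 0.023 m and y of insert in the frame of chute between -0.008 and 0.008 m and angle between insert's own z axis and vertical below 0.15 rad and linear speed of insert below 0.02 m/s and contact force between the fingers and insert above 0.05 N); the arm keeps its last pose, push and grip.
It fails at once if the insert slid off the lower end of the chute or out over the rails (x of insert in the frame of chute below -0.11 m or y of insert in the frame of chute above 0.02 m or y of insert in the frame of chute below -0.02 m).
It fails at once if the insert was lifted off the dock (z of insert in the frame of chute above 0.04 m).
It fails at once if another thing was pushed from its place (more than 30 mm) (distance of any of ramekin, mill, spoon from where it was at the start of the episode above 0.03 m).
It also fails if it takes over 32 s, if anything falls off the work surface, if the arm or the gripper's body presses on something with over 40 N, if the wrist force passes 120 N, or if a joint passes its speed limit or range.

## Working session

There is one attempt and no reset: what is moved stays moved. The work goes in short steps, Python scripts to look and compute and a tool call to move; the robot and the scene stay as the last step left them, time stands still between calls to the robot, and variables do not carry over. Pictures are saved under pics/ and viewed, and the job is handed in when it is done.

Besides the shell and the picture viewer there is one more tool, called by a JSON object that holds its "api" and its "payload", one argument or row to a line. send_rows: Moves the arm, as the interface text tells. Its arguments: {"type":"object","properties":{"commands":{"type":"array"}},"required":["commands"]}

```bash
mkdir -p pics
python3 - <<'E'
from cell import arm, optics
import cv2, numpy as np
s=arm.sense(); print(s)
for n in ("scene","side","wrist"):
    p,d=optics.grab_frame(n); cv2.imwrite(f"pics/{n}0.png",p); np.savez(f"{n}0.npz",p=p,d=d)
    for nm in ("dock","insert","eject_key","key_top","chute"):
        for f in ("cut_out","spot_point"):
            try:
                r=getattr(optics,f)(n,nm)
                print(n,nm,f,[(round(q["score"],2),np.round(q.get("box",q.get("at")),0)) for q in r])
            except Exception as e: print(n,nm,f,e)
E
```

```text
{'clock': 0.0, 'qpos': array([ 1.22976646,  0.33390311,  0.03987995,  1.46626223, -0.01339511,
        1.34327338, -0.0585132 ]), 'qd': array([-0.00038912,  0.00011782,  0.00041773,  0.000475  ,  0.00087465,
        0.00018116, -0.00052476]), 'tau': array([-5.81216009e-04, -6.58559418e+01,  1.36488374e+00, -4.05552828e+01,
        1.66930648e-02,  1.27119411e-02, -2.76287238e-05]), 'position': array([ 0.15552348, -0.63066463,  0.2304308 ]), 'eef_rot': array([-4.40988503e-04,  7.87224516e-01, -6.16665985e-01, -6.55518606e-04]), 'wrist_force': array([-0.31443048,  0.05303948,  0.9223972 ]), 'torque': array([-0.01162162, -0.01765875,  0.00510573]), 'opening': 0.9987801581733409}
scene dock cut_out [(0.84, array([475., 331.,  90., 121.])), (0.83, array([313., 164., 101.,  69.])), (0.82, array([320., 255.,  80.,  73.]))]
scene dock spot_point [(0.97, array([308., 169.])), (0.59, array([460., 331.])), (0.56, array([316., 257.])), (0.44, array([304., 245.]))]
scene insert cut_out []
scene insert spot_point [(0.74, array([303., 248.]))]
scene eject_key cut_out [(0.82, array([349., 235.,  23.
[... 1569 characters left out ...]
array([303., 284.]))]
side chute cut_out [(0.96, array([181., 200., 104., 128.])), (0.65, array([371., 410., 162., 141.])), (0.59, array([333., 273.,  85., 106.])), (0.43, array([270., 280.,  47.,  70.]))]
side chute spot_point [(0.98, array([400., 398.])), (0.78, array([346., 257.])), (0.77, array([196., 179.]))]
wrist dock cut_out [(0.72, array([28., 18., 57., 35.]))]
wrist dock spot_point []
wrist insert cut_out []
wrist insert spot_point []
wrist eject_key cut_out []
wrist eject_key spot_point it knows: chute, dock, insert, key_top, mill, ramekin, spoon
wrist key_top cut_out []
wrist key_top spot_point []
wrist chute cut_out [(0.83, array([30., 20., 59., 32.]))]
wrist chute spot_point []
```

View pics/scene0.png

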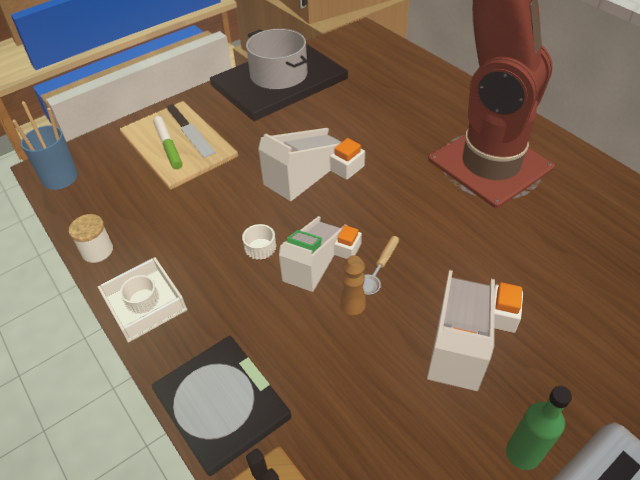

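View pics/side0.png

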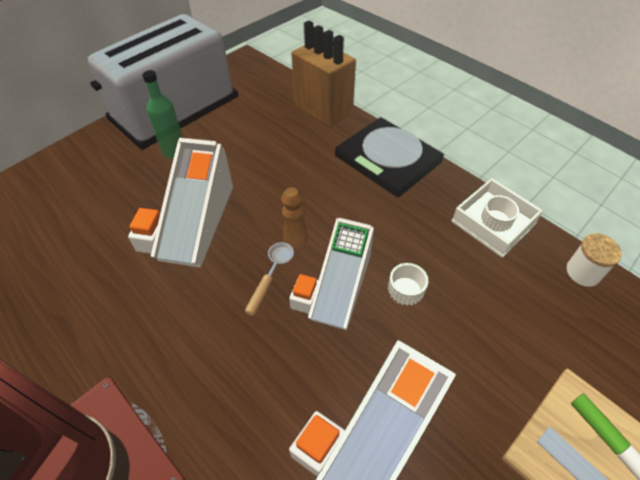

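```bash
cat > h.py <<'E'
import numpy as np, cv2
from cell import arm, optics
from scipy.spatial.transform import Rotation as R
def rays(n,px):
    c=optics.get_calibration(n); K=np.array([[c["fx"],0,c["cx"]],[0,c["fy"],c["cy"]],[0,0,1.]])
    u=cv2.undistortPoints(np.array(px,float).reshape(-1,1,2),K,np.array(c["dist"],float)).reshape(-1,2)
    return np.c_[u,np.ones(len(u))]
def cam(n,s=None):
    c=optics.get_calibration(n)
    if "pose" in c: return np.array(c["pose"])
    T=np.eye(4);q=s["eef_rot"];T[:3,:3]=R.from_quat([q[1],q[2],q[3],q[0]]).as_matrix();T[:3,3]=s["position"]
    return T@np.array(c["T_tool_cam"])
def world(n,px,z,s=None):
    T=cam(n,s); return rays(n,px)*np.array(z).reshape(-1,1)@T[:3,:3].T+T[:3,3]
def cloud(n,d,s=None,box=None):
    v,u=np.nonzero(d>0)
    if box: m=(u>=box[0])&(u<box[1])&(v>=box[2])&(v<box[3]);u,v=u[m],v[m]
    return world(n,np.c_[u,v],d[v,u],s),u,v
E
python3 - <<'E'
from h import *
for n in("scene","side"):
    f=np.load(n+"0.npz");d=f["d"]
    print(n,cam(n).round(3).tolist())
    pts={"scene":[(348,145),(346,230),(513,294),(294,149),(468,322),(304,246)],"side":[(315,439),(145,216),(303,284),(400,398),(346,257),(196,179)]}[n]
    for p in pts: print(p,world(n,[p],[d[p[1],p[0]]]).round(4))
E
```

```text
scene [[-0.783, 0.469, -0.408, 0.979], [0.621, 0.575, -0.533, 0.605], [-0.015, -0.671, -0.741, 0.936], [0.0, 0.0, 0.0, 1.0]]
(348, 145) [[ 0.2887 -0.2189  0.0684]]
(346, 230) [[ 0.4616 -0.0166  0.0533]]
(513, 294) [[0.3322 0.3239 0.0727]]
(294, 149) [[ 0.4109 -0.2718  0.0863]]
(468, 322) [[0.4546 0.3173 0.0881]]
(304, 246) [[0.5835 0.0025 0.1076]]
side [[0.715, -0.567, 0.41, 0.187], [-0.699, -0.566, 0.437, -0.336], [-0.016, -0.599, -0.801, 0.743], [0.0, 0.0, 0.0, 1.0]]
(315, 439) [[ 0.2882 -0.216   0.0741]]
(145, 216) [[0.34   0.3215 0.0727]]
(303, 284) [[ 0.4617 -0.0071  0.0553]]
(400, 398) [[ 0.4164 -0.2638  0.0816]]
(346, 257) [[ 0.5531 -0.0258  0.0662]]
(196, 179) [[0.4691 0.3244 0.0812]]
```

The target is the middle dock (green insert, key in scene at (346,230), in side at (303,284)). Next I'll fit its pose from the depth.

Run:
```python
from h import *
from scipy.optimize import least_squares
# model heightfield in dock frame
A=np.tan(np.radians(25))
for n,box in(("scene",(270,375,205,300)),("side",(280,385,205,340))):
    f=np.load(n+"0.npz");d=f["d"];p=f["p"]
    P,u,v=cloud(n,d,box=box); hsv=cv2.cvtColor(p,cv2.COLOR_BGR2HSV)[v,u]
    og=(hsv[:,0]<15)&(hsv[:,1]>190)&(hsv[:,2]>200)&(P[:,2]>.03)
    gr=(hsv[:,0]>50)&(hsv[:,0]<85)&(hsv[:,1]>120)
    print(n,"key",og.sum(),np.median(P[og],0).round(4),P[og].min(0).round(3),P[og].max(0).round(3))
    t=og&(P[:,2]>.0515); print(" key top",t.sum(),(P[t].min(0)+P[t].max(0))/2, cv2.minAreaRect((P[t,:2]*1000).astype(np.float32)))
    print("green",gr.sum(),np.median(P[gr],0).round(4),cv2.minAreaRect((P[gr,:2]*1000).astype(np.float32)))
    # steel chute plane: normal z = cos25
    T=cam(n)
    D=d.copy()
    W=np.full(d.shape+(3,),np.nan); W[v,u]=P
    dx=W[2:,1:-1]-W[:-2,1:-1]; dy=W[1:-1,2:]-W[1:-1,:-2]
    N=np.cross(dx,dy); N/=np.linalg.norm(N,axis=-1,keepdims=True); N*=np.sign(N[...,2:])
    Z=W[1:-1,1:-1,2]
    m=(abs(N[...,2]-np.cos(np.radians(25)))<.04)&(Z>.01)&(Z<.075)
    q=W[1:-1,1:-1][m]; 
    # ransac plane
    best=0;rng=np.random.default_rng(0)
    for _ in range(500):
        a=q[rng.choice(len(q),3,False)];nn=np.cross(a[1]-a[0],a[2]-a[0]);l=np.linalg.norm(nn)
        if l<1e-9: continue
        nn/=l;i=abs((q-a[0])@nn)<.0015
        if i.sum()>best:best=i.sum();I=i
    qq=q[I];c=qq.mean(0);nn=np.linalg.svd(qq-c)[2][2];nn*=np.sign(nn[2])
    print("plane",I.sum(),len(q),c.round(4),nn.round(3),"slope",np.degrees(np.arccos(nn[2])),"downdir yaw",np.degrees(np.arctan2(nn[1],nn[0])))
    print(" rect",cv2.minAreaRect((qq[:,:2]*1000).astype(np.float32)), qq.min(0),qq.max(0))
```

```text
scene key 102 [ 0.4654 -0.0102  0.0537] [ 0.442 -0.025  0.046] [0.488 0.014 0.058]
 key top 91 [ 0.46490051 -0.0055248   0.05498406] ((463.8773193359375, -7.143129348754883), (39.57334899902344, 30.424896240234375), 26.161346435546875)
green 186 [ 0.5774 -0.0013  0.1075] ((569.4332885742188, -16.25632095336914), (47.52696228027344, 55.89086151123047), 28.199079513549805)
plane 130 225 [ 0.4879 -0.0634  0.0301] [-0.386 -0.179  0.905] slope 25.21166107197623 downdir yaw -155.09499640724368
 rect ((486.21221923828125, -40.07731246948242), (65.03572082519531, 119.5028076171875), 5.698993682861328) [ 0.45591193 -0.10144843  0.01510106] [0.52233594 0.01878045 0.05093641]
side key 308 [ 0.4622 -0.0098  0.0556] [ 0.44  -0.031  0.052] [0.485 0.011 0.059]
 key top 308 [ 0.46251482 -0.00988435  0.05550063] ((462.6540222167969, -8.78176498413086), (38.6034049987793, 31.55891990661621), 27.348861694335938)
green 189 [ 0.5682 -0.0199  0.103 ] ((567.1610107421875, -18.89698028564453), (45.00790023803711, 54.09694290161133), 27.3881778717041)
plane 293 583 [ 0.5057 -0.0486  0.0427] [-0.375 -0.208  0.903] slope 25.3917258562453 downdir yaw -150.96638531948568
 rect ((504.5790100097656, -49.286354064941406), (113.69117736816406, 55.435977935791016), 27.153596878051758) [ 0.44491935 -0.09135368  0.01510359] [ 0.56245807 -0.00102835  0.07019399]
```

```bash
cat >> h.py <<'E'
YAW=np.radians(27.3); O=np.array([.5277,-.0384])
def d2w(x,y): c,s=np.cos(YAW),np.sin(YAW); return O+np.array([c*x-s*y,s*x+c*y])
def w2d(P):
    c,s=np.cos(YAW),np.sin(YAW); q=P[...,:2]-O; return np.stack([c*q[...,0]+s*q[...,1],-s*q[...,0]+c*q[...,1],P[...,2]],-1)
def delta(pos,yaw=None,s=None):
    """tool-frame cm shift and rotvec from present measured pose to pos, tool down with tool x at yaw"""
    s=s or arm.sense();q=s["eef_rot"];M=R.from_quat([q[1],q[2],q[3],q[0]])
    x=np.array([np.cos(yaw),np.sin(yaw),0]);z=np.array([0,0,-1.])
    G=R.from_matrix(np.c_[x,np.cross(z,x),z])
    return s["position"].round(4),(M.inv()*G).as_rotvec().round(3),(M.inv().apply(np.array(pos)-s["position"])*100).round(2),(G.inv().apply(np.array(pos)-s["position"])*100).round(2)
E
python3 - <<'E'
from h import *
for n,box in(("side",(240,460,150,340)),("scene",(225,420,200,330))):
    f=np.load(n+"0.npz");P,u,v=cloud(n,f["d"],box=box);Q=w2d(P)
    m=(P[:,2]>.1)&(Q[:,1]>.03); print(n,"tall keyside",m.sum(),Q[m].min(0).round(3),Q[m].max(0).round(3))
    m=(Q[:,2]>.01)&(Q[:,1]<-.045)&(Q[:,2]<.06); print("ramekin",Q[m].min(0).round(3),Q[m].max(0).round(3))
    m=(Q[:,2]>.003)&(Q[:,1]>.09)&(Q[:,2]<.06)&(Q[:,0]<.0); print("spoon",m.sum(),Q[m].min(0).round(3),Q[m].max(0).round(3))
    for (a,b) in [(-.08,-.06),(-.05,-.03),(-.02,0)]:
        m=(Q[:,0]>a)&(Q[:,0]<b)&(abs(Q[:,1])<.02); print("chute z vs model",a,(Q[m,2]-(.033+(Q[m,0]+.044)*np.tan(np.radians(25)))).mean().round(4))
    m=(Q[:,0]>-.05)&(Q[:,0]<-.03)&(Q[:,2]>.044)&(Q[:,1]<.037); print("rail y",Q[m][:,1].min(),Q[m][:,1].max(), np.histogram(Q[m][:,1],10))
m=np.array([*d2w(-.044,.028),.15]);print(m,d2w(-.044,.056))
print(delta(m,np.radians(-62.7)))
print(delta([.42,-.36,.24],np.radians(-62.7)))
E
```

```text
side tall keyside 441 [0.065 0.03  0.1  ] [0.098 0.142 0.147]
ramekin [-0.003 -0.195  0.01 ] [ 0.417 -0.045  0.048]
spoon 545 [-0.157  0.091  0.003] [-0.     0.202  0.023]
chute z vs model -0.08 -0.0009
chute z vs model -0.05 0.0004
chute z vs model -0.02 0.0003
rail y -0.03507520374587443 0.03515888989611623 (array([35,  0,  0,  0,  0,  0,  0,  0,  0, 37]), array([-3.50752037e-02, -2.80517944e-02, -2.10283850e-02, -1.40049757e-02,
       -6.98156629e-03,  4.18430751e-05,  7.06525244e-03,  1.40886618e-02,
        2.11120712e-02,  2.81354805e-02,  3.51588899e-02]))
scene tall keyside 430 [0.075 0.03  0.1  ] [0.109 0.143 0.146]
ramekin [-0.001 -0.154  0.01 ] [ 0.069 -0.085  0.047]
spoon 376 [-0.244  0.093  0.003] [-0.001  0.227  0.022]
chute z vs model -0.08 -0.0013
chute z vs model -0.05 -0.0015
chute z vs model -0.02 -0.0012
rail y -0.03703099135673614 0.03414909728160309 (array([12,  0,  0,  0,  0,  0,  0,  0,  0, 11]), array([-0.03703099, -0.02991298, -0.02279497, -0.01567696, -0.00855896,
       -0.00144095,  0.00567706,  0.01279507,  0.01991308,  0.02703109,
        0.0341491 ]))
[ 0.47575865 -0.0336993   0.15      ] [ 0.46291647 -0.00881802]
(array([ 0.1556, -0.6311,  0.2313]), array([-0.   ,  0.   , -0.235]), array([-50.34, -45.38,   8.13]), array([-38.4 , -55.85,   8.13]))
(array([ 0.1556, -0.6311,  0.2313]), array([-0.   ,  0.   , -0.235]), array([-19.99, -32.16,  -0.87]), array([-11.96, -35.93,  -0.87]))
```

{"api": "send_rows", "payload": {
  "commands": [
    [[0,0,0],[0,0,-0.118],0.5],
    [[0,0,0],[0,0,-0.117],0.5],
    [[-1.7,-5.1,-0.1],[0,0,0],0.5],
    [[-1.7,-5.1,-0.1],[0,0,0],0.5],
    [[-1.7,-5.1,-0.1],[0,0,0],0.5]
  ]
}}

```text
clock: 2.12
position: [0.2692, -0.5143, 0.2344]
eef_rot: [0.0, 0.854, -0.52, 0.0]
wrist_force: [-0.4, -0.4, -0.0]
opening: 0.502
```

{"api": "send_rows", "payload": {
  "commands": [
    [[-1.7,-5.1,-0.1],[0,0,0],0.5],
    [[-1.7,-5.1,-0.1],[0,0,0],0.5],
    [[-1.7,-5.1,-0.1],[0,0,0],0.5],
    [[-1.7,-5.1,-0.1],[0,0,0],0.5],
    [[-3.5,-2.6,0],[0,0,0],0.5]
  ]
}}

```text
clock: 2.75
position: [0.4274, -0.3163, 0.2383]
eef_rot: [-0.0, 0.855, -0.519, 0.0]
wrist_force: [0.6, 0.0, -0.2]
opening: 0.497
```

{"api": "send_rows", "payload": {
  "commands": [
    [[-3.5,-2.6,0],[0,0,0],0.5],
    [[-3.5,-2.6,0],[0,0,0],0.5],
    [[-3.5,-2.6,0],[0,0,0],0.5],
    [[-3.5,-2.6,0],[0,0,0],0.5],
    [[-3.5,-2.6,0],[0,0,0],0.5]
  ]
}}

```text
clock: 3.38
position: [0.4605, -0.102, 0.2386]
eef_rot: [0.0, 0.854, -0.52, 0.0]
wrist_force: [1.0, -0.8, 0.8]
opening: 0.498
```

Run:
```python
from h import *
s=arm.sense();print(s["clock"],s["position"],s["opening"],s["wrist_force"],s["qpos"].round(2))
print(delta([*d2w(-.044,.028),.15],np.radians(-62.7)))
```

```text
3.375 [ 0.46050744 -0.10196813  0.23855945] 0.4976754483370784 [ 1.00378882 -0.77392244  0.82100116] [ 0.6  -0.01 -0.47  1.85 -0.01  1.3  -0.96]
(array([ 0.4605, -0.102 ,  0.2386]), array([-0.   , -0.001,  0.   ]), array([-5.37, -4.49,  8.85]), array([-5.37, -4.49,  8.86]))
```

{"api": "send_rows", "payload": {
  "commands": [
    [[-2.7,-2.2,2],[0,0,0],0.5],
    [[-2.7,-2.2,3],[0,0,0],0.5],
    [[0,0,3.8],[0,0,0],0.5],
    [[0,0,0],[0,0,0],0.5],
    [[0,0,0],[0,0,0],0.5]
  ]
}}

```text
clock: 4.0
position: [0.4753, -0.0356, 0.1516]
eef_rot: [-0.0, 0.854, -0.52, 0.001]
wrist_force: [1.0, -0.3, -0.2]
opening: 0.499
```

Run:
```python
from h import *
s=arm.sense();print(s["clock"],s["position"],s["opening"],s["wrist_force"],s["eef_rot"].round(4))
print(delta([*d2w(-.044,.028),.10],np.radians(-62.7)),w2d(s["position"]))
for n in ("side","wrist"):
    s=arm.sense();p,d=optics.grab_frame(n); np.savez(f"{n}1.npz",p=p,d=d)
    if n=="side": p=cv2.resize(p[160:400,200:520],None,fx=2,fy=2)
    else: np.savez("s1.npz",**{k:s[k] for k in("position","eef_rot")})
    cv2.imwrite(f"pics/{n}1.png",p)
```

```text
4.0 [ 0.47534993 -0.03562127  0.15164215] 0.49915704660160704 [ 0.9521304  -0.31275136 -0.23149407] [-2.000e-04  8.539e-01 -5.205e-01  5.000e-04]
(array([ 0.4753, -0.0356,  0.1516]), array([-0.001, -0.001, -0.   ]), array([-0.16, -0.12,  5.16]), array([-0.15, -0.12,  5.16])) [-0.04524471  0.02647957  0.15164215]
```

View pics/side1.png

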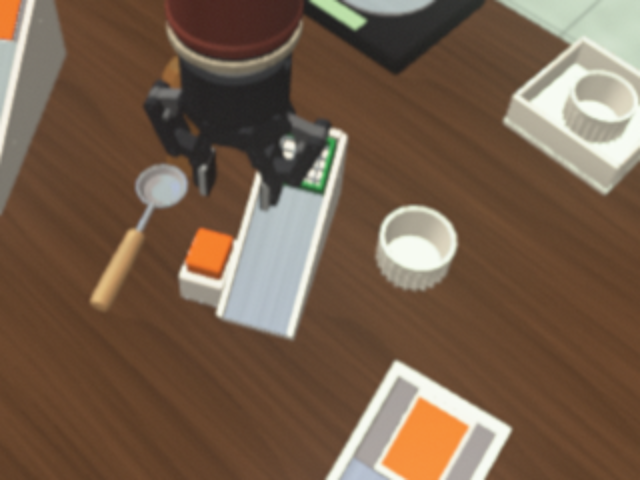

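View pics/wrist1.png

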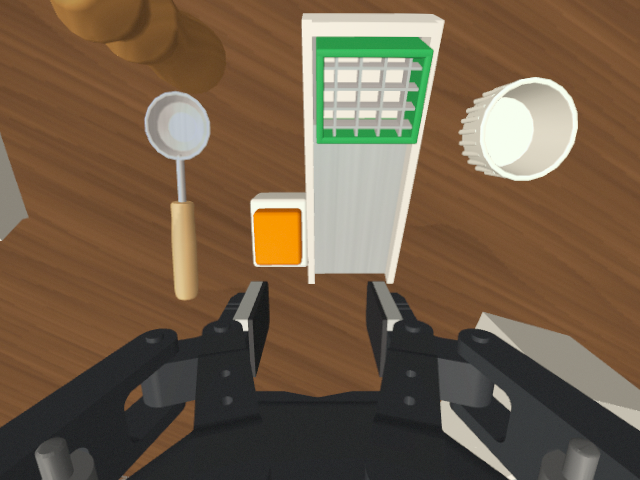

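The side view shows the fingers above the chute and key. The wrist view shows the fingertips near (255,290) and (378,290), with the dock axis parallel to the finger pads. Next I'll measure the fingertips, key and chute in the tool frame from the wrist depth.

Run:
```python
from h import *
f=np.load("wrist1.npz");d=f["d"];p=f["p"];s=dict(np.load("s1.npz"))
P,u,v=cloud("wrist",d,s);Q=w2d(P)
T=np.eye(4);q=s["eef_rot"];M=R.from_quat([q[1],q[2],q[3],q[0]])
t=M.inv().apply(P-s["position"])
for name,b in(("L",(225,275,275,345)),("Rr",(360,410,275,345))):
    m=(u>b[0])&(u<b[1])&(v>b[2])&(v<b[3])&(P[:,2]>.1)
    print(name,m.sum(),t[m].min(0).round(4),t[m].max(0).round(4))
    k=m&(t[:,2]>t[m][:,2].max()-.006); print("  tip",t[k].min(0).round(4),t[k].max(0).round(4))
hsv=cv2.cvtColor(p,cv2.COLOR_BGR2HSV)[v,u]
og=(hsv[:,0]<15)&(hsv[:,1]>190)&(hsv[:,2]>220)&(abs(Q[:,2]-.055)<.004)
print("key dock",Q[og].min(0),Q[og].max(0),"tool",t[og].min(0),t[og].max(0))
m=(Q[:,0]>-.07)&(Q[:,0]<-.0)&(abs(Q[:,1])<.045)&(Q[:,2]>.02)&(Q[:,2]<.1)
r=m&((Q[:,2]-(.033+(Q[:,0]+.044)*np.tan(np.radians(25))))>.008)
print("rails y",Q[r][:,1].min(),Q[r][:,1].max())
gr=(hsv[:,0]>50)&(hsv[:,0]<85)&(hsv[:,1]>120)&(Q[:,2]>.085)
print("green y",Q[gr].min(0),Q[gr].max(0))
```

```text
L 2365 [-0.036  -0.0137 -0.058 ] [-0.0213  0.0115 -0.0021]
  tip [-0.0289 -0.0107 -0.0081] [-0.0222  0.0114 -0.0021]
Rr 2352 [ 0.019  -0.0136 -0.058 ] [ 0.0337  0.0113 -0.0026]
  tip [ 0.0201 -0.0108 -0.0086] [ 0.0266  0.0106 -0.0026]Traceback (most recent call last):
  File "<stdin>", line 12, in <module>
    return umr_minimum(a, axis, None, out, keepdims, initial, where)
ValueError: zero-size array to reduction operation minimum which has no identity
```

Run:
```python
from h import *
f=np.load("wrist1.npz");d=f["d"];p=f["p"];s=dict(np.load("s1.npz"))
P,u,v=cloud("wrist",d,s);Q=w2d(P)
hsv=cv2.cvtColor(p,cv2.COLOR_BGR2HSV)[v,u]
og=(u>250)&(u<305)&(v>200)&(v<268)&(hsv[:,1]>200)
print("key dock",np.percentile(Q[og],[2,50,98],axis=0).round(4))
for v0 in (160,200,240):
  for u0 in (309,350,395): 
    k=(u==u0)&(v==v0);print(u0,v0,Q[k].round(4))
gr=(hsv[:,0]>50)&(hsv[:,0]<85)&(hsv[:,1]>120)&(v<150)
print("green y",np.percentile(Q[gr],[1,50,99],axis=0).round(4))
```

```text
key dock [[-0.061   0.04    0.0483]
 [-0.0412  0.0556  0.0559]
 [-0.024   0.0714  0.0574]]
309 160 [[0.0119 0.0325 0.073 ]]
350 160 [[0.0114 0.0057 0.0591]]
395 160 [[ 0.0115 -0.024   0.0599]]
309 200 [[-0.015   0.0329  0.061 ]]
350 200 [[-0.0171  0.0039  0.0472]]
395 200 [[-0.0172 -0.0287  0.0456]]
309 240 [[-0.0472  0.0335  0.0454]]
350 240 [[-0.051   0.0016  0.0312]]
395 240 [[-0.0471 -0.0304  0.0457]]
green y [[ 0.0221 -0.0269  0.087 ]
 [ 0.0584 -0.0028  0.1032]
 [ 0.077   0.0276  0.1162]]
```

{"api": "send_rows", "payload": {
  "commands": [
    [[0,0,3],[0,0,0],0.5],
    [[0,0,3],[0,0,0],0.5],
    [[0,0,2.3],[0,0,0],0.5],
    [[0,0,0.7],[0,0,0],0.5],
    [[0,0,0],[0,0,0],0.5]
  ]
}}

```text
clock: 4.72
position: [0.4752, -0.0353, 0.0611]
eef_rot: [-0.0, 0.854, -0.52, 0.0]
wrist_force: [1.1, 0.9, 0.2]
opening: 0.502
```

Run:
```python
from h import *
s=arm.sense();print(s["clock"],s["position"],s["opening"],s["wrist_force"],w2d(s["position"]))
for n in ("side","wrist"):
    p,d=optics.grab_frame(n)
    if n=="side": p=cv2.resize(p[200:350,250:450],None,fx=4,fy=4)
    cv2.imwrite(f"pics/{n}2.png",p)
```

```text
4.725 [ 0.475248   -0.03534714  0.06108072] 0.5023140684561685 [1.13651881 0.85979653 0.24711715] [-0.04520956  0.02676991  0.06108072]
```

View pics/side2.png

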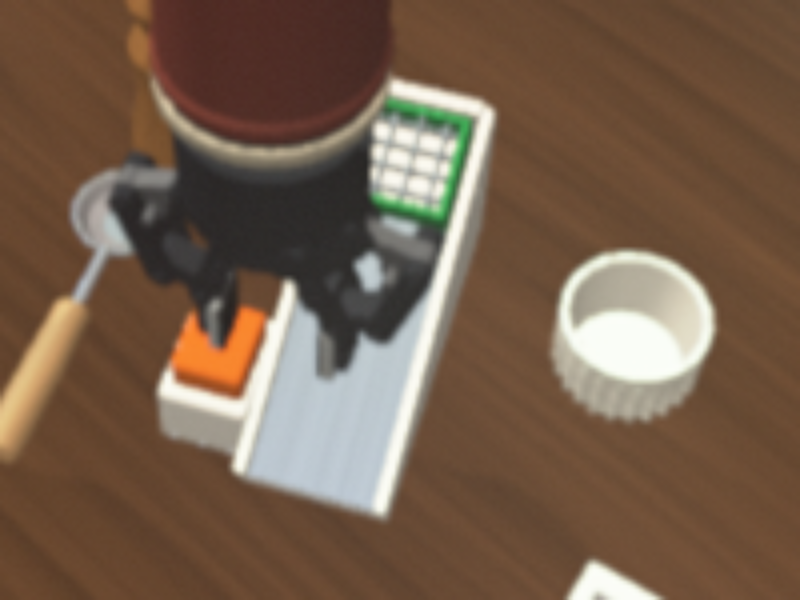

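View pics/wrist2.png

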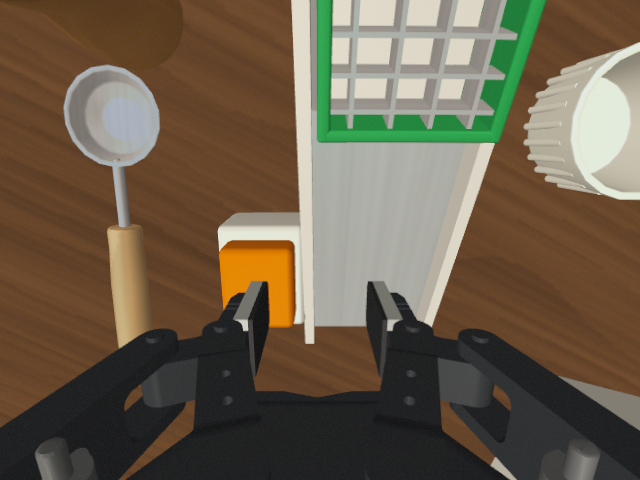

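The left finger is over the key and the right finger is on the chute's centre line, with the insert still in its pocket. Next I press in steps.

{"api": "send_rows", "payload": {
  "commands": [
    [[0,0,0.6],[0,0,0],0.5],
    [[0,0,0.3],[0,0,0],0.5],
    [[0,0,0.3],[0,0,0],0.5],
    [[0,0,0],[0,0,0],0.5],
    [[0,0,0],[0,0,0],0.5]
  ]
}}

```text
clock: 5.45
position: [0.4751, -0.0353, 0.0486]
eef_rot: [-0.0, 0.854, -0.52, 0.0]
wrist_force: [0.8, -1.0, 3.5]
opening: 0.502
```

Run:
```python
from h import *
s=arm.sense();print(s["clock"],s["position"],s["opening"],s["wrist_force"],s["torque"],w2d(s["position"]))
for n in ("wrist",):
    p,d=optics.grab_frame(n);P,u,v=cloud(n,d,s);Q=w2d(P)
    k=(Q[:,0]<-.025)&(Q[:,0]>-.035)&(Q[:,1]>.058)&(Q[:,1]<.068);print("key z",np.median(Q[k],0),k.sum())
    cv2.imwrite(f"pics/{n}3.png",p)
```

```text
5.45 [ 0.47513365 -0.03525712  0.04859816] 0.5020816761535201 [ 0.78845091 -1.00583289  3.49335754] [-0.132124   -0.27171604  0.00724122] [-0.04526988  0.02690235  0.04859816]
key z [-0.03311092  0.06086179  0.05229132] 999
```

Contact force 3.5 N means the key is about 3.7 mm down. I'll press the remaining travel.

{"api": "send_rows", "payload": {
  "commands": [
    [[0,0,0.2],[0,0,0],0.5],
    [[0,0,0.2],[0,0,0],0.5],
    [[0,0,0.2],[0,0,0],0.5],
    [[0,0,0],[0,0,0],0.5],
    [[0,0,0],[0,0,0],0.5]
  ]
}}

```text
clock: 6.12
position: [0.4752, -0.0353, 0.043]
eef_rot: [-0.0, 0.854, -0.52, 0.0]
wrist_force: [-1.7, -1.6, 13.9]
opening: 0.502
```

Run:
```python
from h import *
s=arm.sense();print(s["clock"],s["position"],s["opening"],s["wrist_force"],w2d(s["position"]))
for n in ("wrist","side"):
    p,d=optics.grab_frame(n)
    if n=="side": p=cv2.resize(p[200:350,250:450],None,fx=4,fy=4)
    cv2.imwrite(f"pics/{n}4.png",p)
```

```text
6.125 [ 0.47515054 -0.03526354  0.04304154] 0.5015266624070994 [-1.70600132 -1.62736109 13.94478402] [-0.04525781  0.0268889   0.04304154]
```

View pics/side4.png

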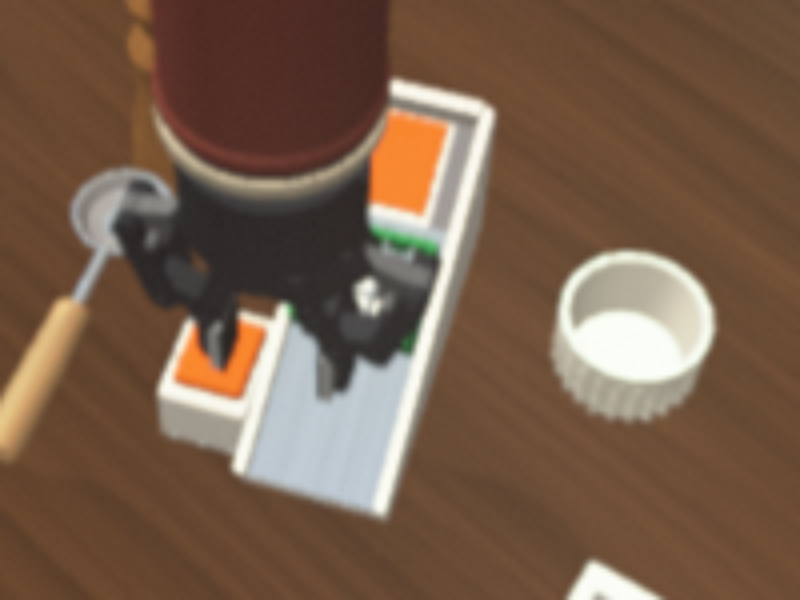

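View pics/wrist4.png

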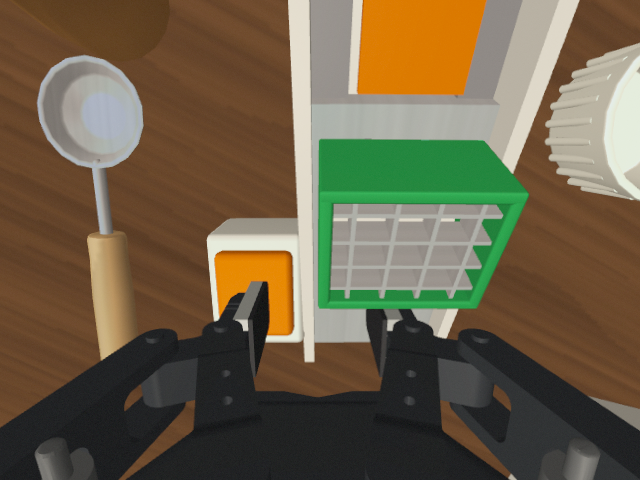

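The insert has popped out and rests against the right finger on the chute. I'll let it settle and check its pose.

{"api": "send_rows", "payload": {
  "commands": [
    [[0,0,0],[0,0,0],0.5],
    [[0,0,0],[0,0,0],0.5],
    [[0,0,0],[0,0,0],0.5],
    [[0,0,0],[0,0,0],0.5],
    [[0,0,0],[0,0,0],0.5]
  ]
}}

```text
clock: 6.85
position: [0.4751, -0.0352, 0.043]
eef_rot: [-0.0, 0.854, -0.52, 0.0]
wrist_force: [-1.8, -0.9, 13.9]
opening: 0.5
```

Run:
```python
from h import *
C,S=np.cos(np.radians(25)),np.sin(np.radians(25))
for i in range(3):
    s=arm.sense();print(s["clock"],s["position"],s["wrist_force"].round(2))
    p,d=optics.grab_frame("wrist");P,u,v=cloud("wrist",d,s);Q=w2d(P)-[.033,0,.069]
    c=np.c_[C*Q[:,0]+S*Q[:,2],Q[:,1],-S*Q[:,0]+C*Q[:,2]]
    h=cv2.cvtColor(p,cv2.COLOR_BGR2HSV)[v,u]
    g=(h[:,0]>50)&(h[:,0]<85)&(h[:,1]>120)
    print(np.percentile(c[g],[1,50,99],axis=0).round(4).tolist())
    t=g&(abs(c[:,2]-np.percentile(c[g][:,2],98))<.003);q=c[t];n=np.linalg.svd(q-q.mean(0))[2][2];print("top",q.min(0),q.max(0),"normal in chute frame",n.round(3))
```

```text
6.85 [ 0.47514    -0.03524472  0.0430149 ] [-1.84 -0.94 13.94]
[[-0.0571, -0.0274, 0.0029], [-0.011, -0.0011, 0.0306], [-0.0099, 0.0276, 0.0357]]
top [-0.05876898 -0.02854334  0.03249155] [-0.00947823  0.0278426   0.03655734] normal in chute frame [-0.001 -0.005  1.   ]
6.9 [ 0.47515887 -0.03527876  0.04303014] [-1.69 -0.75 14.45]
[[-0.0572, -0.0274, 0.0029], [-0.011, -0.0011, 0.0307], [-0.01, 0.0276, 0.0356]]
top [-0.05881248 -0.02853701  0.03249089] [-0.00961593  0.02780084  0.03648262] normal in chute frame [-0.001 -0.005  1.   ]
6.95 [ 0.47513834 -0.03525612  0.04302116] [-2.12 -1.62 13.34]
[[-0.0572, -0.0274, 0.0028], [-0.011, -0.0011, 0.0306], [-0.0099, 0.0276, 0.0356]]
top [-0.05877285 -0.02902638  0.03247248] [-0.00939516  0.02783205  0.03658512] normal in chute frame [-0.001 -0.005  1.   ]
```

Run:
```python
from h import *
f=np.load("wrist1.npz");d=f["d"];s=dict(np.load("s1.npz"))
P,u,v=cloud("wrist",d,s);q=s["eef_rot"];t=R.from_quat([q[1],q[2],q[3],q[0]]).inv().apply(P-s["position"])
for z in range(-80,0,5):
    m=(t[:,2]*1000>z)&(t[:,2]*1000<=z+5)&(t[:,0]>.0)&(t[:,0]<.08)&(abs(t[:,1])<.05)
    if m.sum(): 
        a=t[m]*1000; print(z,m.sum(),"ymin %.1f at x %.1f"%(a[:,1].min(),a[a[:,1].argmin(),0]),"x",a[:,0].min().round(1),a[:,0].max().round(1), "ymin x<30: %.1f"%(a[a[:,0]<31][:,1].min() if (a[:,0]<31).any() else 0))
```

```text
-80 3955 ymin -18.0 at x 14.5 x 0.2 61.2 ymin x<30: -18.0
-75 2404 ymin -17.8 at x 16.6 x 0.9 59.0 ymin x<30: -17.8
-70 1659 ymin -17.8 at x 16.5 x 15.3 57.9 ymin x<30: -17.8
-65 1601 ymin -12.9 at x 50.3 x 21.6 55.6 ymin x<30: -12.7
-60 3452 ymin -13.9 at x 43.2 x 18.8 54.8 ymin x<30: -12.9
-55 992 ymin -14.2 at x 43.9 x 19.8 53.2 ymin x<30: -14.0
-50 556 ymin -14.0 at x 29.8 x 21.4 51.6 ymin x<30: -14.0
-45 420 ymin -12.4 at x 27.6 x 19.9 40.6 ymin x<30: -12.4
-40 365 ymin -11.2 at x 22.5 x 19.8 26.7 ymin x<30: -11.2
-35 306 ymin -11.4 at x 23.2 x 19.9 33.5 ymin x<30: -11.4
-30 318 ymin -11.4 at x 26.3 x 19.9 33.7 ymin x<30: -11.4
-25 275 ymin -11.2 at x 22.0 x 20.1 33.6 ymin x<30: -11.2
-20 274 ymin -11.4 at x 25.4 x 20.1 33.6 ymin x<30: -11.4
-15 224 ymin -11.2 at x 24.4 x 20.1 33.7 ymin x<30: -11.2
-10 122 ymin -11.1 at x 24.4 x 20.1 31.9 ymin x<30: -11.1
-5 34 ymin -7.2 at x 20.3 x 20.2 20.5 ymin x<30: -7.2
```

The contact height is about 32 mm behind the TCP, which is on the pad itself (constant width from 8 to 40 mm behind the TCP). The pose is stable, so I'm handing in.

```bash
python3 -c "
from cell import job_done; print(job_done())"
```

```text
the job is handed in; nothing more can be done
None
```

I pressed the orange key of the smallest dock with one finger, in steps. The green insert popped out, and the other finger trapped it on the chute. I handed the job in with the key still held down and the insert resting against that finger; no verdict was reported.

**Last checks:**
- **Position:** the insert's centre is about 34 mm down-slope of the pocket's edge and about 0 mm off the centre line. Its top is about 34 mm above the chute, so the centre is about 17 mm up.
- **Flat and at rest:** its tilt against the chute is under 0.01 rad. Three pictures, each 0.05 s apart, showed the same pose to within about 0.1 mm.
- **Key press:** the wrist force was 13–14 N, which suggests the key is on its stop. The job was handed in at about 7 s on the robot's clock.
- **Surroundings:** the ramekin and spoon looked in place in the last pictures and the arm kept clear of the mill, but I did not measure their positions again.

**Not confirmed:** I did not measure the finger's push on the insert by itself. The sideways force of about 2 N, with about 1 N of noise, fits contact. From the geometry, the insert's upper front edge touches the finger's pad about 32 mm behind its tip.

No check failed or disagreed.

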